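# Re-rack the dried stained-glass lanterns in class order

## Robot

A 6-joint arm with a two-finger parallel gripper is mounted at the origin on the work surface. World frame = base frame: x ahead of the robot, y to its left, z up, the work surface at z = 0. Lengths are in mm, angles in rad, forces in N, time in s.
With the tool pointing down it reaches from about 350 to 975 mm from the base axis. Payload 7.1 kg.
Tool frame: the origin (TCP) lies between the finger pads; the fingertips stand 14 mm ahead of it and the grasp point (between the pads) lies 5 mm behind it; z points along the fingers, y is the line along which they close (so a half turn about z gives the same grasp; the last joint's range is limited). The gripper opens to 88 mm and grips with 3 to 60 N. Pads are 20 mm wide; open, the fingers measure 115 mm over their backs; the gripper's body (75 mm by 178 mm) begins 61 mm behind the grasp point.
Start: joints at [1.086, 0.423, 1.63, -0, 1.089, -0.019], TCP at [280.679, 558.412, 236.675] pointing down, gripper open.
Joint ranges: [-3, 3], [-0.9, 2.11], [0.09, 2.58], [-1.31, 4.45], [0.11, 2.69], [-2.54, 2.54]. Speed limits (rad/s): [2.39, 2.39, 3.01, 3.14, 3.14, 3.14].

## Interface

Orientations are given as a rotation vector (axis times angle).
In Python, from workcell import ctrl gives the robot as it stands. The module is installed in compiled form; this text tells all that it offers.
- The arm moves only by the tool servo_tool, never from a script. Its argument "plan" is a list of rows, each a list of 3 entries, a list of its own where there are three numbers: the closure, from 0 (fully open) to 1 (shut), then the shift along the world's x, y, z in mm, then the turn about the world's z in degrees. In form: [[hand, [x, y, z], yaw], ...]. A call has 1 to 10 rows; each row is the pose to reach, as a shift and turn from the pose commanded when the call began; what a row does not reach only later rows make up. A row lasts 1/12 s, in which the tool goes at most 41.7 mm and 7.16 degrees, less where a joint would pass 70% of its speed; a pose out of reach is approached as far as the arm can. A call with a gripper value outside its range is refused whole. The fingers move at their own pace and stop on an object; the grip force is fixed at half the most. Time passes only in rows, so rows that repeat a pose let the fingers close. It gives the time, the measured TCP pose, the force, the opening and the grip force at its end, in the units of the state.
- ctrl.get_obs(): the state, without advancing time (a new reading comes with each control period).
- ctrl.get_image(name): name is "scene" or "side" or "wrist"; returns the picture (384x512x3 uint8, blue, green, red); there is no depth.
- ctrl.camera_info(name): a dict with "fovy" (degrees; the focal length in pixels is half the picture's height over the tangent of half this angle, whatever the lens; pixels are square), "cx", "cy" (the principal point, pixels), "k1" (the pictures are not rectified: a ray, as slopes to the right and down, at radius r is drawn at 1 + k1 r^2 times it, then the intrinsics apply), "rvec" (rotation vector, rad) and "tvec" (3), from world to camera coordinates, as OpenCV has them; the wrist camera has in their place "T_tool_cam" (4x4, takes a point from camera to tool coordinates, whose origin is the TCP and whose axes are the flange's). Camera axes: x right, y down, z forward; pixel columns grow to the right and rows downward; lengths in mm; the calibration is good to about 2 mm. A picture is of the moment at which its call begins: read the wrist's pose just before it. camera_info takes no time and is no camera call.
- ctrl.close_job(): hands the job in; it is judged then, once.
The state is a dict: "t": time; "qpos": joint angles; "qvel": joint speeds; "joint_torque": joint torques, N m; "ee_pos": TCP position; "orientation": TCP orientation; "ft_force": force on the tool from outside, world axes, zero at the start; "moment": the same for the moment, N m; "width": finger opening in mm; "grasp_force": force on a finger pad.
Only numpy, scipy, OpenCV 4.12 (cv2) and the standard library are available. Lean on these libraries where they do the work, as an engineer would, in place of code of your own. Each camera call takes 0.05 s, during which the arm holds its last target. There are 200 camera calls.

## Task

The four little stained-glass lanterns have dried on the tiled drying rack: move them into the wooden carrying rack, one upright in each bay, in the same left-to-right order as they stand now, so that they still match the class list. They are glass, so set each one down on the bay floor instead of dropping it, and leave the small flux jar between the racks where it stands.

Things in the scene. Friction and masses are not known exactly. Their poses are not given: they have to be found in the camera images.
- square_lantern: Lantern of leaded blue and pale glass panes, open at the top, square seen from above: 46 x 46 mm, 82 mm high, about 190 g. Origin: centre of underside; z up, x points away from the robot to within 0.45 rad at the start. Its faces are square to x and y; grip it across two parallel faces (46 mm) near the top.
- hex_lantern: Lantern of the same leaded glass, open at the top, hexagonal: 48 mm across flats, 56 mm across corners, 96 mm high, about 210 g. Origin: centre of underside; z up, x points away from the robot to within 0.45 rad at the start. Two flats face along x (48 mm apart), two corners along y; grip it along x near the top.
- oblong_lantern: Lantern of the same leaded glass, open at the top, oblong: 36 mm along its x, 54 mm along its y, 76 mm high, about 170 g. Origin: centre of underside; z up, x points away from the robot to within 0.45 rad at the start. Grip it along x (36 mm) near the top.
- roofed_lantern: Lantern of the same leaded glass, 48 x 48 mm, closed by a pitched roof with a round brass knob. Walls to 64 mm, roof from 64 to 85 mm, knob 20 mm in diameter from 87 to 109 mm above the underside; about 230 g. Origin: centre of underside; z up, x points away from the robot to within 0.45 rad at the start. Faces square to x and y; lift it by the knob.
- tile_square: White tile 74 x 74 x 8 mm, fixed in the drying rack, under the square lantern at the start (centres within 8 mm); it still marks that lantern's place later. Four alike, in a row along their y axis (+y to the robot's left), 80 mm apart, row turned up to 0.2 rad. Origin: centre of underside, 16 mm above the table; top at 24 mm; rack rim at 22 mm.
- tile_hex: White tile 74 x 74 x 8 mm, fixed in the drying rack, under the hex lantern at the start (centres within 8 mm); it still marks that lantern's place later. Four alike, in a row along their y axis (+y to the robot's left), 80 mm apart, row turned up to 0.2 rad. Origin: centre of underside, 16 mm above the table; top at 24 mm; rack rim at 22 mm.
- tile_oblong: White tile 74 x 74 x 8 mm, fixed in the drying rack, under the oblong lantern at the start (centres within 8 mm); it still marks that lantern's place later. Four alike, in a row along their y axis (+y to the robot's left), 80 mm apart, row turned up to 0.2 rad. Origin: centre of underside, 16 mm above the table; top at 24 mm; rack rim at 22 mm.
- tile_roofed: White tile 74 x 74 x 8 mm, fixed in the drying rack, under the roofed lantern at the start (centres within 8 mm); it still marks that lantern's place later. Four alike, in a row along their y axis (+y to the robot's left), 80 mm apart, row turned up to 0.2 rad. Origin: centre of underside, 16 mm above the table; top at 24 mm; rack rim at 22 mm.
- carrying_rack: Empty wooden rack, fixed, 98 x 332 mm, left or right of the drying rack, turned up to 0.2 rad. Origin: centre of underside, on the table. Four bays in a row along its y axis (+y to the robot's left), centres at y = 120, 40, -40, -120 mm, each 84 (x) by 72 (y) mm clear, floor 8 mm up. Tops above the table: long sides 28, dividers 24, ends 46 mm.
- flux_jar: Small white jar with a brass lid, 42 mm in diameter, 52 mm high, standing loose between the inner ends of the two racks. Origin: centre of its underside. To be left where it is.

How it is judged:
By the outcome, as a careful person would: the job done as asked, in the order asked, and still so for the second after the job is handed in, with the robot touching nothing.
It also fails if it takes over 125 s, if anything falls off the work surface, if the arm or the gripper's body presses on something with over 40 N, if the wrist force passes 120 N, or if a joint passes its speed limit or range.

## Working session

There is one attempt and no reset: what is moved stays moved. The work goes in short steps, Python scripts to look and compute and a tool call to move; the robot and the scene stay as the last step left them, time stands still between calls to the robot, and variables do not carry over. Pictures are saved under pics/ and viewed, at most 14 in all, crops included, and the job is handed in when it is done.

Besides the shell and the picture viewer there is one more tool, called after "Request:" by a JSON object that holds its "method" and its "body", one argument or row to a line. servo_tool: Moves the arm, as the interface text tells. Its arguments: {"type":"object","properties":{"plan":{"type":"array"}},"required":["plan"]}

```bash
mkdir -p pics; python3 - <<'E'
from workcell import ctrl
import cv2
o=ctrl.get_obs();print(o)
for n in("scene","side","wrist"):
    i=ctrl.camera_info(n);print(n,i)
    cv2.imwrite(f"pics/{n}0.png",ctrl.get_image(n))
E
```

```text
{'t': 0.0, 'qpos': array([ 1.08600550e+00,  4.23828949e-01,  1.63067958e+00,  1.75644024e-05,
        1.08860686e+00, -1.89829124e-02]), 'qvel': array([-0.00065536,  0.00124079, -0.00068532, -0.00055733, -0.00017494,
        0.0015103 ]), 'joint_torque': array([ 1.37854749e-03, -5.44625759e+01, -2.73664552e+01,  6.44350913e-02,
        2.27023620e-02, -1.33688422e-04]), 'ee_pos': array([280.43044041, 557.95864907, 235.91320438]), 'orientation': array([-7.25013482e-01, -3.05638274e+00,  2.31004479e-03]), 'ft_force': array([-0.31711462,  0.05108996, -0.23947584]), 'moment': array([-0.06410144, -0.00272354, -0.03120822]), 'grasp_force': 0.0, 'width': 87.60206350798495}
scene {'fovy': 57.39229110414434, 'cx': 254.11833432576842, 'cy': 193.34804721753503, 'k1': -0.09495337398512484, 'rvec': array([ 2.07231349,  0.88754062, -0.43358542]), 'tvec': array([-378.58979527, -190.90991462, 1148.64388354])}
side {'fovy': 53.975607412350165, 'cx': 257.3467528573869, 'cy': 194.37200185075767, 'k1': -0.0044100133128533595, 'rvec': array([ 0.6141359 , -2.77663053,  0.98940589]), 'tvec': array([479.55666566, 193.80029182, 728.91931321])}
wrist {'fovy': 65.6083094924095, 'cx': 256.80218067426506, 'cy': 190.3480373380806, 'k1': 0.024406113253908495, 'T_tool_cam': array([[ 6.38133429e-05, -9.63905099e-01, -2.66246045e-01,
         7.36336691e+01],
       [ 9.99999994e-01,  8.55087984e-05, -6.98940871e-05,
         1.17639042e-01],
       [ 9.01376463e-05, -2.66246039e-01,  9.63905098e-01,
        -1.47943303e+02],
       [ 0.00000000e+00,  0.00000000e+00,  0.00000000e+00,
         1.00000000e+00]])}
```

View pics/scene0.png

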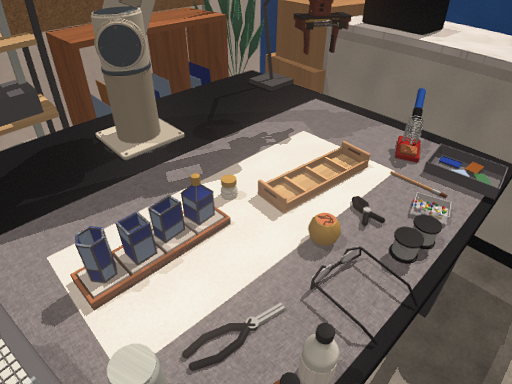

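View pics/side0.png

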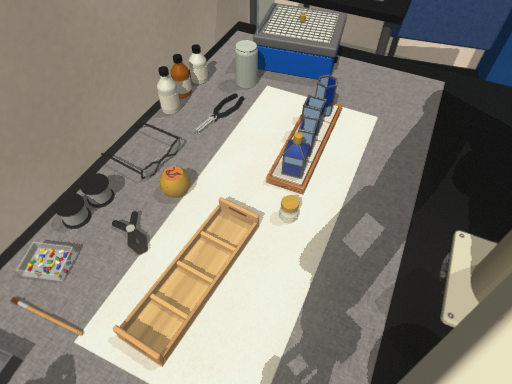

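View pics/wrist0.png

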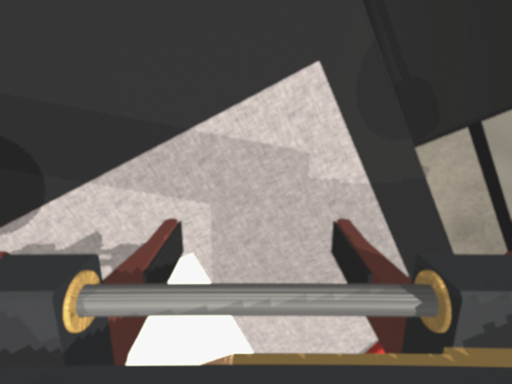

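The scene view shows the carrying rack on the robot's left (+y), about (260-370, 145-205) px. The lanterns stand on its right: roofed (198,205), then (167,220), (137,240) and hex (97,255). The jar is at (229,185), between the racks. I'll take rough positions by ray casting.

```bash
cat > h.py <<'E'
import numpy as np, cv2
from workcell import ctrl
from scipy.spatial.transform import Rotation as R
def cam(n, obs=None):
    i=ctrl.camera_info(n); f=192/np.tan(np.radians(i['fovy']/2))
    K=np.array([[f,0,i['cx']],[0,f,i['cy']],[0,0,1]]); d=np.array([i['k1'],0,0,0,0.])
    if n!='wrist':
        Rw=R.from_rotvec(i['rvec']).as_matrix(); t=i['tvec']
    else:
        T=np.eye(4); T[:3,:3]=R.from_rotvec(obs['orientation']).as_matrix(); T[:3,3]=obs['ee_pos']
        W=np.linalg.inv(T@i['T_tool_cam']); Rw=W[:3,:3]; t=W[:3,3]
    return K,d,Rw,t
def plane(c,px,z):
    K,d,Rw,t=c
    p=cv2.undistortPoints(np.array(px,float).reshape(-1,1,2),K,d).reshape(-1,2)
    r=np.c_[p,np.ones(len(p))]@Rw; o=-Rw.T@t
    z=np.broadcast_to(z,len(p))
    return o+r*((z-o[2])/r[:,2])[:,None]
def proj(c,P):
    K,d,Rw,t=c
    return cv2.projectPoints(np.array(P,float).reshape(-1,1,3),cv2.Rodrigues(Rw)[0],t,K,d)[0].reshape(-1,2)
E
python3 - <<'E'
from h import *
np.set_printoptions(precision=0,suppress=True)
o=ctrl.get_obs(); M=R.from_rotvec(o['orientation']).as_matrix();print("tool x,y",M[:,0].round(2),M[:,1].round(2))
s=cam('side');c=cam('scene')
print("carry side z46",plane(s,[(118,330),(162,357),(220,202),(260,217)],46)[:,:2])
print("carry scene z46",plane(c,[(260,180),(275,195),(349,146),(370,157)],46)[:,:2])
print("dry rim side",plane(s,[(268,180),(304,190),(342,106)],22)[:,:2])
print("dry rim scene",plane(c,[(83,297),(230,219)],22)[:,:2])
print("knob",plane(s,[(298,138)],122)[:,:2],plane(c,[(196,180)],122)[:,:2])
print("tops",plane(s,[(314,102),(327,80)],[104,118])[:,:2],plane(c,[(166,203),(135,220),(93,234)],[102,102,118])[:,:2])
print("jar",plane(s,[(291,201)],52)[:,:2],plane(c,[(229,178)],52)[:,:2])
E
```

```text
tool x,y [-1.  0.  0.] [ 0.  1. -0.]
carry side z46 [[612. 378.]
 [521. 383.]
 [586.  65.]
 [493.  65.]]
carry scene z46 [[502.  63.]
 [570.  45.]
 [557. 372.]
 [632. 363.]]
dry rim side [[ 526.  -55.]
 [ 440.  -63.]
 [ 449. -396.]]
dry rim scene [[ 521. -404.]
 [ 541.  -69.]]
knob [[ 484. -113.]] [[ 487. -112.]]
tops [[ 500. -272.]
 [ 495. -354.]] [[ 486. -189.]
 [ 490. -261.]
 [ 490. -342.]]
jar [[449.   3.]] [[450.   7.]]
```

Request:
{"method": "servo_tool", "body": {
  "plan": [
    [0,[275,-328,95],-63],
    [0,[275,-328,95],-63],
    [0,[275,-328,95],-63],
    [0,[275,-328,95],-63],
    [0,[275,-328,95],-63],
    [0,[275,-328,95],-63],
    [0,[275,-328,95],-63],
    [0,[275,-328,95],-63],
    [0,[275,-328,95],-63],
    [0,[275,-328,95],-63]
  ]
}}

```text
t: 0.98
ee_pos: [542.9, 244.8, 327.3]
orientation: [-2.221, -2.221, 0.0]
ft_force: [0.3, 1.7, -0.1]
width: 87.9
grasp_force: 0.0
```

Request:
{"method": "servo_tool", "body": {
  "plan": [
    [0,[0,0,0],0],
    [0,[0,0,0],0],
    [0,[0,0,0],0],
    [0,[0,0,0],0]
  ]
}}

```text
t: 1.32
ee_pos: [541.0, 247.5, 326.3]
orientation: [-2.213, -2.228, 0.002]
ft_force: [-0.1, -0.2, -0.1]
width: 87.5
grasp_force: 0.0
```

```bash
cat > snap.py <<'E'
import sys,pickle
from h import *
n=sys.argv[1]; o=ctrl.get_obs(); im=ctrl.get_image('wrist')
cv2.imwrite(f"pics/{n}.png",im); pickle.dump((o,im),open(f"{n}.pkl","wb")); print(o['t'],o['ee_pos'].round(1))
E
python3 snap.py c1
```

```text
1.3167 [541.  247.5 326.3]
```

Request:
{"method": "servo_tool", "body": {
  "plan": [
    [0,[0,-40,0],0],
    [0,[0,-80,0],0],
    [0,[0,-120,0],0],
    [0,[0,-150,0],0],
    [0,[0,-160,0],0],
    [0,[0,-160,0],0],
    [0,[0,-160,0],0],
    [0,[0,-160,0],0]
  ]
}}

```text
t: 2.03
ee_pos: [542.0, 88.4, 326.9]
orientation: [-2.213, -2.229, -0.0]
ft_force: [1.5, 1.0, 0.1]
width: 88.0
grasp_force: 0.0
```

```bash
python3 snap.py c2
```

```text
2.0333 [542.   88.4 326.9]
```

Request:
{"method": "servo_tool", "body": {
  "plan": [
    [0,[-10,-40,0],0],
    [0,[-20,-80,0],0],
    [0,[-30,-120,0],0],
    [0,[-40,-160,0],0],
    [0,[-50,-200,0],0],
    [0,[-50,-240,0],0],
    [0,[-50,-280,0],0],
    [0,[-50,-300,0],0],
    [0,[-50,-300,0],0],
    [0,[-50,-300,0],0]
  ]
}}

```text
t: 2.92
ee_pos: [492.4, -212.9, 326.6]
orientation: [-2.216, -2.226, -0.0]
ft_force: [-0.4, 0.7, -0.3]
width: 87.8
grasp_force: 0.0
```

Request:
{"method": "servo_tool", "body": {
  "plan": [
    [0,[0,0,0],0],
    [0,[0,0,0],0]
  ]
}}

```text
t: 3.08
ee_pos: [492.3, -211.6, 326.8]
orientation: [-2.213, -2.229, -0.0]
ft_force: [-0.3, 0.6, -0.2]
width: 88.2
grasp_force: 0.0
```

```bash
python3 snap.py d1
```

```text
3.0833 [ 492.3 -211.6  326.8]
```

Request:
{"method": "servo_tool", "body": {
  "plan": [
    [0,[0,-40,0],0],
    [0,[0,-80,0],0],
    [0,[0,-120,0],0],
    [0,[0,-150,0],0],
    [0,[0,-160,0],0],
    [0,[0,-160,0],0],
    [0,[0,-160,0],0],
    [0,[0,-160,0],0]
  ]
}}

```text
t: 3.8
ee_pos: [492.2, -371.4, 326.9]
orientation: [-2.213, -2.228, -0.001]
ft_force: [0.3, -0.2, 0.1]
width: 87.6
grasp_force: 0.0
```

```bash
python3 snap.py d2; python3 -c "
import cv2,numpy as np
a=[cv2.resize(cv2.imread(f'pics/{n}.png'),(400,300)) for n in('c1','c2','d1','d2')]
cv2.imwrite('pics/m.png',np.vstack([np.hstack(a[:2]),np.hstack(a[2:])]))"
```

```text
3.8 [ 492.2 -371.4  326.9]
```

View pics/m.png

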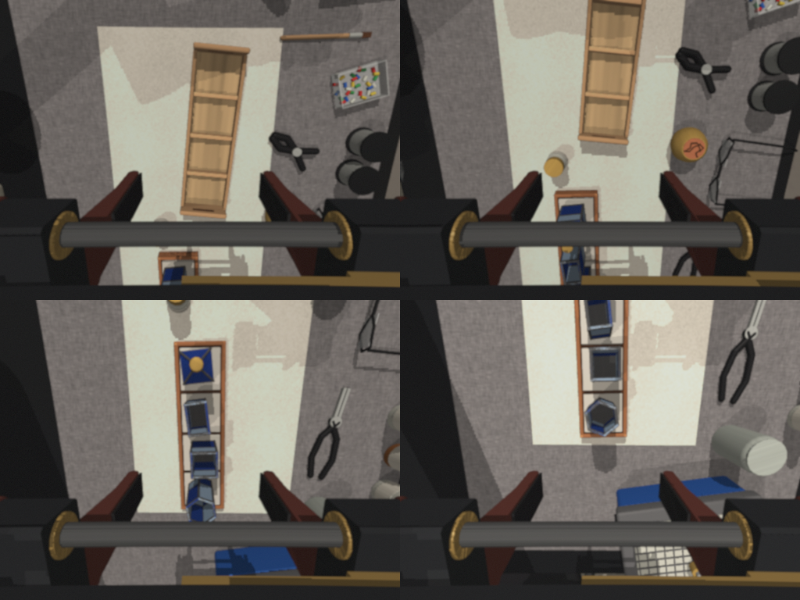

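The montage shows the order from the robot's left: roofed, oblong, square, hex. The carrying rack is fully visible in c1 at about (185-248, 45-213), with empty bays. Next I'll take a closer overhead picture of each lantern.

Request:
{"method": "servo_tool", "body": {
  "plan": [
    [0,[0,-20,-30],0],
    [0,[0,-45,-60],0],
    [0,[0,-45,-75],0],
    [0,[0,-45,-75],0],
    [0,[0,-45,-75],0],
    [0,[0,-45,-75],0]
  ]
}}

```text
t: 4.35
ee_pos: [492.9, -417.5, 253.5]
orientation: [2.213, 2.228, 0.0]
ft_force: [-0.1, -0.1, -0.3]
width: 87.6
grasp_force: 0.0
```

```bash
python3 snap.py hex
```

```text
4.35 [ 492.9 -417.5  253.5]
```

Request:
{"method": "servo_tool", "body": {
  "plan": [
    [0,[0,35,0],0],
    [0,[0,70,0],0],
    [0,[0,80,0],0],
    [0,[0,80,0],0],
    [0,[0,80,0],0],
    [0,[0,80,0],0]
  ]
}}

```text
t: 4.9
ee_pos: [492.7, -339.3, 253.1]
orientation: [2.213, 2.226, 0.0]
ft_force: [0.3, 0.2, 0.1]
width: 88.0
grasp_force: 0.0
```

```bash
python3 snap.py sq
```

```text
4.9 [ 492.7 -339.3  253.1]
```

Request:
{"method": "servo_tool", "body": {
  "plan": [
    [0,[0,35,0],0],
    [0,[0,70,0],0],
    [0,[0,75,0],0],
    [0,[0,75,0],0],
    [0,[0,75,0],0],
    [0,[0,75,0],0]
  ]
}}

```text
t: 5.45
ee_pos: [492.4, -264.8, 252.2]
orientation: [2.216, 2.226, -0.0]
ft_force: [0.4, 0.1, -0.9]
width: 87.8
grasp_force: 0.0
```

```bash
python3 snap.py ob
```

```text
5.45 [ 492.4 -264.8  252.2]
```

Request:
{"method": "servo_tool", "body": {
  "plan": [
    [0,[0,35,0],0],
    [0,[0,70,0],0],
    [0,[0,78,0],0],
    [0,[0,78,0],0],
    [0,[0,78,0],0],
    [0,[0,78,0],0]
  ]
}}

```text
t: 6.0
ee_pos: [492.4, -186.6, 252.1]
orientation: [2.216, 2.226, -0.0]
ft_force: [0.1, -0.6, 0.5]
width: 87.8
grasp_force: 0.0
```

```bash
python3 snap.py ro
python3 - <<'E'
from h import *; import pickle
a=[]
for n in('hex','sq','ob','ro'):
    o,im=pickle.load(open(n+'.pkl','rb')); a.append(im[0:285,60:460])
cv2.imwrite('pics/m2.png',np.vstack([np.hstack(a[:2]),np.hstack(a[2:])]))
E
```

```text
6.0 [ 492.4 -186.6  252.1]
```

View pics/m2.png

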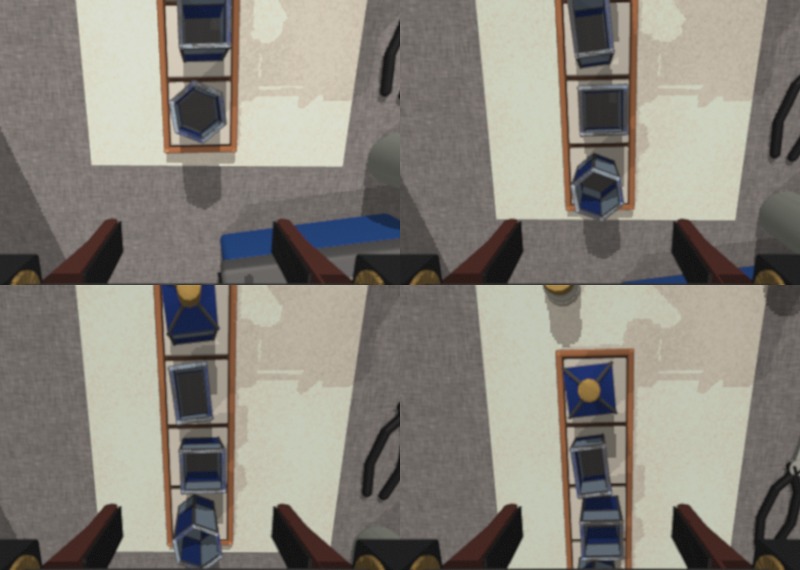

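The picture shows each target lantern nearly straight below the camera, at about (198,110), (604,110), (190,390) and (588,390) px. The rims are bluish against white tiles, so a colour mask and convex hull on the top plane should work.

```bash
cat > meas.py <<'E'
from h import *; import pickle
def blob(im,seed,thr=12,win=45):
    b=im.astype(int); m=((b[...,0]-b[...,2])>thr).astype(np.uint8)
    w=np.zeros_like(m); x,y=seed; w[y-win:y+win,x-win:x+win]=1; m=m*w
    m=cv2.morphologyEx(m,cv2.MORPH_OPEN,np.ones((2,2),np.uint8))
    n,l,st,ce=cv2.connectedComponentsWithStats(m)
    k=1+np.argmax(st[1:,4]); pts=np.argwhere(l==k)[:,::-1]
    return cv2.convexHull(pts.astype(np.int32)).reshape(-1,2), st[k]
if __name__=="__main__":
  vis=[]
  for n,s,z in(('hex',(258,110),120),('sq',(264,110),106),('ob',(250,105),100),('ro',(248,105),88)):
    o,im=pickle.load(open(n+'.pkl','rb')); c=cam('wrist',o)
    h,st=blob(im,s); P=plane(c,h,z)[:,:2]
    (cx,cy),sz,a=cv2.minAreaRect(P.astype(np.float32)); print(n,st,'ctr',round(cx,1),round(cy,1),'size',np.round(sz,1),'ang',round(a,1),
        'hullsegs',[(round(float(np.degrees(np.arctan2(*(e[::-1])))),0),round(float(np.hypot(*e)))) for e in np.roll(cv2.approxPolyDP(P.astype(np.float32).reshape(-1,1,2),4,True)[:,0],-1,0)-cv2.approxPolyDP(P.astype(np.float32).reshape(-1,1,2),4,True)[:,0]])
    v=im.copy(); cv2.polylines(v,[h.reshape(-1,1,2)],True,(0,0,255)); vis.append(cv2.resize(v[s[1]-50:s[1]+50,s[0]-50:s[0]+50],(400,300) if 0 else (300,300),interpolation=0))
  # knob
  hsv=cv2.cvtColor(im,cv2.COLOR_BGR2HSV); m=cv2.inRange(hsv,(10,90,80),(30,255,255)); m[:80]=0;m[130:]=0;m[:,:225]=0;m[:,275:]=0
  q=np.argwhere(m)[:,::-1]; (kc,kr)=cv2.minEnclosingCircle(q.astype(np.int32)); print('knob',kc,kr,plane(c,[kc,(kc[0]+kr,kc[1])],130)[:,:2])
  # carrying rack
  o,im=pickle.load(open('c1.pkl','rb')); c=cam('wrist',o)
  hsv=cv2.cvtColor(im,cv2.COLOR_BGR2HSV); m=cv2.inRange(hsv,(5,75,60),(25,255,255))
  n_,l,st,ce=cv2.connectedComponentsWithStats(m); m[:]=0; k=1+np.argmax([s_[4] if s_[1]+s_[3]<285 else 0 for s_ in st[1:]]); m[l==k]=255
  q=np.argwhere(m)[:,::-1]; h=cv2.convexHull(q.astype(np.int32)).reshape(-1,2)
  for z in(46,28):
    r=cv2.minAreaRect(plane(c,h,z)[:,:2].astype(np.float32)); print('rack z',z,r)
  full=np.argwhere(m)
  E={}
  for y in range(80,250,5):
    xs=np.where(m[y])[0]; E[y]=(xs.min(),xs.max())
  L=plane(c,[(E[y][0]-.5,y) for y in E],28)[:,:2]; Rr=plane(c,[(E[y][1]+.5,y) for y in E],28)[:,:2]
  for s_ in(L,Rr):
    f=np.polyfit(s_[:,1],s_[:,0],1); print('side slope',f, 'resid',np.std(np.polyval(f,s_[:,1])-s_[:,0]))
  v=im.copy(); cv2.polylines(v,[h.reshape(-1,1,2)],True,(0,0,255)); v=v[40:290,220:330]; 
  vis2=np.hstack(vis[:2]); vis3=np.hstack(vis[2:]); out=np.vstack([vis2,vis3]); v=cv2.resize(v,(200,455)); v=cv2.copyMakeBorder(v,0,600-455,0,0,0); cv2.imwrite('pics/m3.png',np.hstack([out,v]))
E
python3 meas.py
```

```text
hex [232 105  52  38 505] ctr 489.1 -361.0 size [22.8 49.9] ang 69.3 hullsegs [(-140.0, 23), (164.0, 22), (107.0, 27), (-20.0, 50)]
sq [246 128  36   4 121] ctr 498.4 -286.5 size [34.   2.9] ang 0.3 hullsegs [(179.0, 34), (-1.0, 34)]
ob [264  79   9  55 215] ctr 502.2 -190.5 size [ 4.3 50.7] ang 6.9 hullsegs [(100.0, 51), (-80.0, 51)]
ro [228  79  41  18 450] ctr 483.1 -95.0 size [39.9 14. ] ang 6.2 hullsegs [(-126.0, 18), (-177.0, 17), (142.0, 15), (10.0, 40)]
knob (248.8309783935547, 105.04225158691406) 11.539469718933105 [[ 484.44375229 -111.11730988]
 [ 494.48050393 -111.06758405]]
rack z 46 ((559.8724365234375, 220.72628784179688), (329.8453674316406, 95.02745056152344), 84.85769653320312)
rack z 28 ((560.7049560546875, 216.5185546875), (343.7108459472656, 99.02201843261719), 84.85770416259766)
side slope [8.92738539e-02 4.91901670e+02] resid 0.45070110055008195
side slope [9.01372569e-02 5.88452280e+02] resid 0.4560405314356949
```

View pics/m3.png

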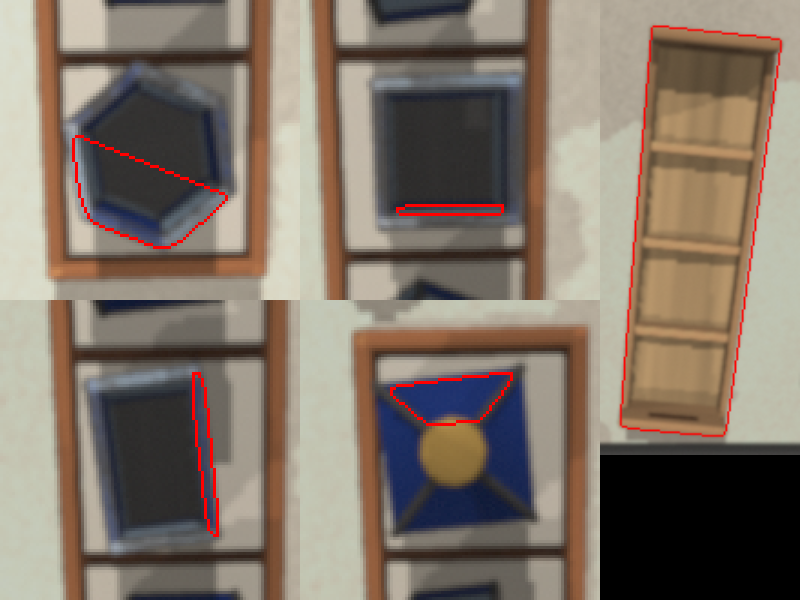

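The rack fit is good: outline 330 x 95 mm against 332 x 98, centre (560,220.5), yaw about -0.09. The lantern masks only caught slivers. I'll use a looser threshold and hull all the bluish pixels in a tight window.

```bash
cat > m2.py <<'E'
from h import *; import pickle
vis=[]
for n,s,z,w in(('hex',(258,110),120,30),('sq',(264,108),106,29),('ob',(250,105),100,31),('ro',(250,106),88,28)):
    o,im=pickle.load(open(n+'.pkl','rb')); c=cam('wrist',o); b=im.astype(int)
    m=((b[...,0]-b[...,2])>(3 if n!='ro' else 25)).astype(np.uint8)
    W=np.zeros_like(m); W[s[1]-w:s[1]+w,s[0]-w:s[0]+w]=1; m=cv2.morphologyEx(m*W,cv2.MORPH_OPEN,np.ones((2,2),np.uint8))
    h=cv2.convexHull(np.argwhere(m)[:,::-1].astype(np.int32)).reshape(-1,2)
    P=plane(c,h,z)[:,:2].astype(np.float32); r=cv2.minAreaRect(P)
    A=cv2.approxPolyDP(P.reshape(-1,1,2),5,True)[:,0]; M=cv2.moments(P)
    print(n,'rect',np.round(r[0],1),np.round(r[1],1),round(r[2],1),'centroid',round(M['m10']/M['m00'],1),round(M['m01']/M['m00'],1))
    e=np.roll(A,-1,0)-A; print('   edges',[(round(float(np.degrees(np.arctan2(y,x)))),round(float(np.hypot(x,y)))) for x,y in e])
    v=im.copy(); cv2.polylines(v,[h.reshape(-1,1,2)],True,(0,0,255)); vis.append(cv2.resize(v[s[1]-50:s[1]+50,s[0]-50:s[0]+50],(300,300),interpolation=0))
cv2.imwrite('pics/m4.png',np.vstack([np.hstack(vis[:2]),np.hstack(vis[2:])]))
E
python3 m2.py
```

```text
hex rect [ 493.  -347.8] [49.  51.3] 1.9 centroid 493.4 -349.0
   edges [(-138, 19), (171, 24), (109, 32), (41, 26), (-25, 30), (-86, 26)]
sq rect [ 498.6 -268.9] [45.  45.9] 0.6 centroid 498.8 -269.2
   edges [(-89, 44), (-178, 44), (92, 43), (3, 45)]
ob rect [ 486.8 -192.7] [36.3 54.4] 7.2 centroid 486.8 -192.0
   edges [(-178, 34), (96, 51), (8, 33), (-84, 54)]
ro rect [ 484.9 -112. ] [48.  47.5] 6.2 centroid 485.0 -111.8
   edges [(-167, 42), (98, 47), (2, 43), (-84, 39)]
```

View pics/m4.png

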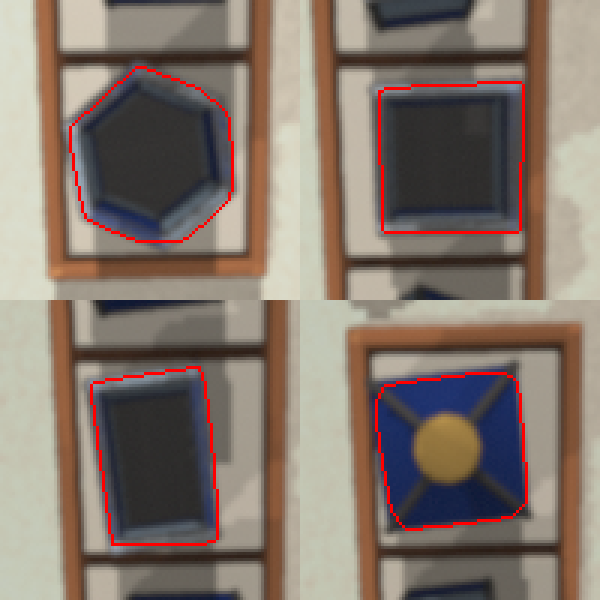

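The hull sizes now match the given ones: square 45x46, oblong 36x54, roof 48x48. The hex hull is clean as well, with its centre near (493,-348). I'll refine the hex angle and move above the roofed lantern.

```bash
python3 - <<'E'
from h import *; import pickle
o,im=pickle.load(open('hex.pkl','rb')); c=cam('wrist',o)
g=im.astype(int); s=(258,104)
dark=((g.max(2)<75)&(abs(g[...,0]-g[...,2])<8)).astype(np.uint8)
W=np.zeros_like(dark); W[82:135,232:286]=1; dark=cv2.morphologyEx(dark*W,cv2.MORPH_OPEN,np.ones((3,3),np.uint8))
n,l,st,ce=cv2.connectedComponentsWithStats(dark); k=1+np.argmax(st[1:,4]); print(st[k])
h=cv2.convexHull(np.argwhere(l==k)[:,::-1].astype(np.int32)).reshape(-1,2)
for z in(24,120):
    P=plane(c,h,z)[:,:2]; M=cv2.moments(P.astype(np.float32)); e=np.roll(P,-1,0)-P; E=e[:,0]+1j*e[:,1]
    print(z,M['m10']/M['m00'],M['m01']/M['m00'],np.ptp(P,0),'ang mod60',np.degrees(np.angle(np.sum(abs(E)*np.exp(6j*np.angle(E)))))/6)
E
```

```text
[ 240   92   37   39 1083]
24 493.31799698649286 -348.11001312091884 [44.20907808 44.74108498] ang mod60 -20.01143410999673
120 492.87634415522643 -347.0782567686241 [32.96204628 33.35870771] ang mod60 -20.011434109996816
```

Request:
{"method": "servo_tool", "body": {
  "plan": [
    [0,[-4,38,0],3],
    [0,[-8,75,-20],6],
    [0,[-8,75,-50],6],
    [0,[-8,75,-75],6],
    [0,[-8,75,-90],6],
    [0,[-8,75,-100],6],
    [0,[-8,75,-100],6],
    [0,[-8,75,-100],6],
    [0,[-8,75,-100],6]
  ]
}}

```text
t: 6.8
ee_pos: [484.9, -111.0, 152.8]
orientation: [2.096, 2.338, 0.001]
ft_force: [0.1, -0.4, 0.6]
width: 87.6
grasp_force: 0.0
```

Request:
{"method": "servo_tool", "body": {
  "plan": [
    [0,[0,0,-15],0],
    [0,[0,0,-25],0],
    [0,[0,0,-32],0],
    [0,[0,0,-33],0],
    [0,[0,0,-33],0],
    [0,[0,0,-33],0]
  ]
}}

```text
t: 7.3
ee_pos: [484.3, -110.4, 119.3]
orientation: [2.096, 2.34, 0.0]
ft_force: [-0.1, -0.0, -0.1]
width: 88.1
grasp_force: 0.0
```

Request:
{"method": "servo_tool", "body": {
  "plan": [
    [1,[0,0,0],0],
    [1,[0,0,0],0],
    [1,[0,0,0],0],
    [1,[0,0,0],0],
    [1,[0,0,0],0],
    [1,[0,0,0],0],
    [1,[0,0,0],0],
    [1,[0,0,0],0],
    [1,[0,0,0],0],
    [1,[0,0,0],0]
  ]
}}

```text
t: 8.13
ee_pos: [484.0, -110.3, 119.0]
orientation: [-2.096, -2.34, -0.0]
ft_force: [0.3, -0.0, -0.2]
width: 24.3
grasp_force: 0.0
```

Request:
{"method": "servo_tool", "body": {
  "plan": [
    [1,[0,0,0],0],
    [1,[0,0,0],0],
    [1,[0,0,0],0],
    [1,[0,0,0],0],
    [1,[0,0,0],0]
  ]
}}

```text
t: 8.55
ee_pos: [483.9, -110.3, 118.9]
orientation: [-2.096, -2.34, 0.0]
ft_force: [0.6, -1.3, -2.1]
width: 19.3
grasp_force: 30.0
```

Request:
{"method": "servo_tool", "body": {
  "plan": [
    [1,[0,0,5],0],
    [1,[0,0,15],0],
    [1,[0,0,30],0],
    [1,[0,0,55],0],
    [1,[0,0,80],0],
    [1,[0,0,105],0],
    [1,[0,0,125],0],
    [1,[0,0,135],0],
    [1,[0,0,140],0],
    [1,[0,0,140],0]
  ]
}}

```text
t: 9.38
ee_pos: [484.2, -110.3, 259.9]
orientation: [2.095, 2.339, 0.001]
ft_force: [0.2, 0.1, -1.9]
width: 19.9
grasp_force: 30.0
```

Request:
{"method": "servo_tool", "body": {
  "plan": [
    [1,[3,15,0],0],
    [1,[9,45,0],-1],
    [1,[16,80,0],-2],
    [1,[23,118,0],-3],
    [1,[30,156,0],-4],
    [1,[38,194,0],-5],
    [1,[45,232,0],-6],
    [1,[52,270,0],-7],
    [1,[60,308,0],-8],
    [1,[66,346,0],-9]
  ]
}}

```text
t: 10.22
ee_pos: [549.3, 237.4, 257.0]
orientation: [-2.273, -2.167, 0.004]
ft_force: [0.4, -0.9, -3.1]
width: 19.5
grasp_force: 30.0
```

Request:
{"method": "servo_tool", "body": {
  "plan": [
    [1,[6,35,0],-1],
    [1,[12,65,0],-2],
    [1,[17,90,0],-2],
    [1,[20,102,0],-2],
    [1,[20,105,0],-2],
    [1,[20,105,0],-2],
    [1,[20,105,0],-2],
    [1,[20,105,0],-2]
  ]
}}

```text
t: 10.88
ee_pos: [569.8, 339.1, 258.6]
orientation: [2.312, 2.127, -0.002]
ft_force: [-1.0, -0.2, -2.8]
width: 19.8
grasp_force: 30.0
```

Request:
{"method": "servo_tool", "body": {
  "plan": [
    [1,[1,2,-15],0],
    [1,[1,2,-40],0],
    [1,[1,2,-70],0],
    [1,[1,2,-100],0],
    [1,[1,2,-120],0],
    [1,[1,2,-135],0],
    [1,[1,2,-145],0],
    [1,[1,2,-150],0],
    [1,[1,2,-150],0],
    [1,[1,2,-150],0]
  ]
}}

```text
t: 11.72
ee_pos: [571.6, 342.6, 109.8]
orientation: [2.311, 2.128, 0.002]
ft_force: [0.4, 0.0, -2.2]
width: 19.3
grasp_force: 30.0
```

Request:
{"method": "servo_tool", "body": {
  "plan": [
    [1,[0,0,-1],0],
    [1,[0,0,-2],0],
    [1,[0,0,-3],0],
    [1,[0,0,-4],0],
    [1,[0,0,-4],0],
    [1,[0,0,-4],0]
  ]
}}

```text
t: 12.22
ee_pos: [571.0, 342.8, 105.0]
orientation: [2.31, 2.129, 0.0]
ft_force: [-0.0, -0.5, -1.5]
width: 19.0
grasp_force: 30.0
```

Request:
{"method": "servo_tool", "body": {
  "plan": [
    [1,[0,-1,-1],0],
    [1,[0,-1,-1],0],
    [1,[0,-1,-2],0],
    [1,[0,-1,-2],0],
    [1,[0,-1,-2],0],
    [1,[0,-1,-2],0]
  ]
}}

```text
t: 12.72
ee_pos: [571.0, 341.7, 102.9]
orientation: [-2.31, -2.129, 0.0]
ft_force: [-0.3, -0.2, -3.0]
width: 19.6
grasp_force: 30.0
```

Request:
{"method": "servo_tool", "body": {
  "plan": [
    [1,[0,0,-1],0],
    [1,[0,0,-1],0],
    [1,[0,0,-1],0],
    [1,[0,0,-1],0]
  ]
}}

```text
t: 13.05
ee_pos: [571.3, 341.8, 102.8]
orientation: [2.31, 2.129, 0.001]
ft_force: [-1.1, -2.2, 6.4]
width: 19.4
grasp_force: 30.0
```

Contact with the bay floor (+6 N). Release and retreat, then back to the oblong lantern.

Request:
{"method": "servo_tool", "body": {
  "plan": [
    [0,[0,0,0],0],
    [0,[0,0,0],0],
    [0,[0,0,0],0],
    [0,[0,0,0],0],
    [0,[0,0,0],0],
    [0,[0,0,0],0],
    [0,[0,0,20],0],
    [0,[0,0,50],0],
    [0,[0,0,85],0],
    [0,[0,0,125],0]
  ]
}}

```text
t: 13.88
ee_pos: [570.0, 341.2, 226.7]
orientation: [-2.31, -2.128, 0.005]
ft_force: [1.1, 0.5, 0.5]
width: 82.8
grasp_force: 0.0
```

Request:
{"method": "servo_tool", "body": {
  "plan": [
    [0,[-6,-40,15],1],
    [0,[-12,-80,15],2],
    [0,[-19,-120,15],3],
    [0,[-25,-160,15],4],
    [0,[-32,-200,15],5],
    [0,[-38,-240,15],6],
    [0,[-45,-280,15],7],
    [0,[-51,-320,15],8],
    [0,[-58,-360,15],9],
    [0,[-64,-400,15],10]
  ]
}}

```text
t: 14.72
ee_pos: [506.3, -60.1, 242.2]
orientation: [2.115, 2.323, 0.0]
ft_force: [1.3, -0.3, 0.6]
width: 87.7
grasp_force: 0.0
```

Request:
{"method": "servo_tool", "body": {
  "plan": [
    [0,[-7,-40,0],1],
    [0,[-14,-80,0],2],
    [0,[-20,-115,0],2],
    [0,[-20,-133,0],2],
    [0,[-20,-133,0],2],
    [0,[-20,-133,0],2],
    [0,[-20,-133,0],2]
  ]
}}

```text
t: 15.3
ee_pos: [486.9, -190.5, 241.8]
orientation: [-2.075, -2.358, -0.0]
ft_force: [0.1, 0.1, 0.2]
width: 87.7
grasp_force: 0.0
```

Request:
{"method": "servo_tool", "body": {
  "plan": [
    [0,[0,-2,-30],0],
    [0,[0,-2,-65],0],
    [0,[0,-2,-100],0],
    [0,[0,-2,-130],0],
    [0,[0,-2,-145],0],
    [0,[0,-2,-153],0],
    [0,[0,-2,-157],0],
    [0,[0,-2,-157],0],
    [0,[0,-2,-157],0],
    [0,[0,-2,-157],0]
  ]
}}

```text
t: 16.13
ee_pos: [488.0, -193.4, 86.2]
orientation: [2.073, 2.357, 0.001]
ft_force: [0.2, -0.3, 0.2]
width: 87.7
grasp_force: 0.0
```

Request:
{"method": "servo_tool", "body": {
  "plan": [
    [1,[0,0,0],0],
    [1,[0,0,0],0],
    [1,[0,0,0],0],
    [1,[0,0,0],0],
    [1,[0,0,0],0],
    [1,[0,0,0],0],
    [1,[0,0,0],0],
    [1,[0,0,0],0],
    [1,[0,0,0],0],
    [1,[0,0,0],0]
  ]
}}

```text
t: 16.97
ee_pos: [486.9, -193.3, 84.9]
orientation: [-2.075, -2.358, 0.0]
ft_force: [-0.7, 0.2, -0.0]
width: 35.7
grasp_force: 30.0
```

Request:
{"method": "servo_tool", "body": {
  "plan": [
    [1,[0,0,5],0],
    [1,[0,0,15],0],
    [1,[0,0,30],0],
    [1,[0,0,60],0],
    [1,[0,0,90],0],
    [1,[0,0,120],0],
    [1,[0,0,140],0],
    [1,[2,10,150],0],
    [1,[6,35,155],-1],
    [1,[12,70,155],-2]
  ]
}}

```text
t: 17.8
ee_pos: [499.4, -123.6, 241.6]
orientation: [2.119, 2.316, 0.002]
ft_force: [0.3, 0.3, -1.8]
width: 35.8
grasp_force: 29.9
```

Request:
{"method": "servo_tool", "body": {
  "plan": [
    [1,[6,38,0],-1],
    [1,[13,76,0],-2],
    [1,[19,114,0],-3],
    [1,[26,152,0],-4],
    [1,[32,190,0],-5],
    [1,[39,228,0],-6],
    [1,[45,266,0],-7],
    [1,[52,304,0],-8],
    [1,[58,340,0],-9],
    [1,[62,365,0],-10]
  ]
}}

```text
t: 18.63
ee_pos: [560.3, 245.4, 239.6]
orientation: [-2.309, -2.129, 0.0]
ft_force: [0.4, -1.7, -2.3]
width: 36.3
grasp_force: 30.0
```

Request:
{"method": "servo_tool", "body": {
  "plan": [
    [1,[2,12,0],0],
    [1,[2,17,0],0],
    [1,[2,17,0],0],
    [1,[2,17,0],0],
    [1,[2,17,0],0]
  ]
}}

```text
t: 19.05
ee_pos: [562.7, 257.3, 239.8]
orientation: [-2.312, -2.128, 0.001]
ft_force: [-0.5, 0.2, -1.7]
width: 35.8
grasp_force: 30.0
```

Request:
{"method": "servo_tool", "body": {
  "plan": [
    [1,[1,2,-20],0],
    [1,[1,2,-55],0],
    [1,[1,2,-90],0],
    [1,[1,2,-120],0],
    [1,[1,2,-143],0],
    [1,[1,2,-157],0],
    [1,[1,2,-164],0],
    [1,[1,2,-167],0],
    [1,[1,2,-167],0],
    [1,[1,2,-167],0]
  ]
}}

```text
t: 19.88
ee_pos: [565.0, 260.9, 74.3]
orientation: [2.31, 2.128, 0.003]
ft_force: [0.9, -1.0, -1.7]
width: 36.1
grasp_force: 30.0
```

Request:
{"method": "servo_tool", "body": {
  "plan": [
    [1,[0,0,-1],0],
    [1,[0,0,-1],0],
    [1,[0,0,-2],0],
    [1,[0,0,-2],0],
    [1,[0,0,-3],0],
    [1,[0,0,-3],0],
    [1,[0,0,-3],0]
  ]
}}

```text
t: 20.47
ee_pos: [564.0, 260.7, 69.9]
orientation: [-2.31, -2.129, 0.0]
ft_force: [-0.8, 0.3, -2.3]
width: 35.9
grasp_force: 30.0
```

Request:
{"method": "servo_tool", "body": {
  "plan": [
    [1,[0,0,-1],0],
    [1,[0,0,-1],0],
    [1,[0,0,-2],0],
    [1,[0,0,-2],0],
    [1,[0,0,-2],0]
  ]
}}

```text
t: 20.88
ee_pos: [564.1, 260.8, 68.9]
orientation: [2.31, 2.129, 0.0]
ft_force: [-2.8, -1.2, 6.7]
width: 35.9
grasp_force: 30.0
```

Request:
{"method": "servo_tool", "body": {
  "plan": [
    [0,[0,0,0],0],
    [0,[0,0,0],0],
    [0,[0,0,0],0],
    [0,[0,0,0],0],
    [0,[0,0,0],0],
    [0,[0,0,0],0],
    [0,[0,0,25],0],
    [0,[0,0,60],0],
    [0,[0,0,100],0],
    [0,[0,0,140],0]
  ]
}}

```text
t: 21.72
ee_pos: [563.4, 260.4, 208.8]
orientation: [-2.31, -2.128, 0.003]
ft_force: [0.5, 0.2, -0.2]
width: 87.8
grasp_force: 0.0
```

Request:
{"method": "servo_tool", "body": {
  "plan": [
    [0,[-5,-40,15],1],
    [0,[-10,-80,15],1],
    [0,[-15,-120,15],2],
    [0,[-20,-160,15],3],
    [0,[-25,-200,15],4],
    [0,[-30,-240,15],5],
    [0,[-35,-280,15],6],
    [0,[-40,-320,15],6],
    [0,[-45,-360,15],6],
    [0,[-50,-400,15],6]
  ]
}}

```text
t: 22.55
ee_pos: [513.4, -141.2, 223.1]
orientation: [2.196, 2.247, 0.0]
ft_force: [0.6, -0.5, 0.4]
width: 87.9
grasp_force: 0.0
```

Request:
{"method": "servo_tool", "body": {
  "plan": [
    [0,[-5,-40,0],0],
    [0,[-10,-80,0],0],
    [0,[-15,-115,0],0],
    [0,[-15,-130,0],0],
    [0,[-15,-130,0],0],
    [0,[-15,-130,0],0],
    [0,[-15,-130,0],0]
  ]
}}

```text
t: 23.13
ee_pos: [499.0, -268.1, 222.7]
orientation: [-2.195, -2.247, -0.0]
ft_force: [0.3, -0.6, -0.4]
width: 87.9
grasp_force: 0.0
```

Request:
{"method": "servo_tool", "body": {
  "plan": [
    [0,[0,-1,-25],0],
    [0,[0,-1,-55],0],
    [0,[0,-1,-85],0],
    [0,[0,-1,-110],0],
    [0,[0,-1,-124],0],
    [0,[0,-1,-131],0],
    [0,[0,-1,-133],0],
    [0,[0,-1,-133],0],
    [0,[0,-1,-133],0],
    [0,[0,-1,-133],0]
  ]
}}

```text
t: 23.97
ee_pos: [499.9, -270.4, 91.2]
orientation: [2.194, 2.246, 0.001]
ft_force: [0.5, -0.0, 0.4]
width: 87.5
grasp_force: 0.0
```

Request:
{"method": "servo_tool", "body": {
  "plan": [
    [1,[0,0,0],0],
    [1,[0,0,0],0],
    [1,[0,0,0],0],
    [1,[0,0,0],0],
    [1,[0,0,0],0],
    [1,[0,0,0],0],
    [1,[0,0,0],0],
    [1,[0,0,0],0],
    [1,[0,0,0],0],
    [1,[0,0,0],0]
  ]
}}

```text
t: 24.8
ee_pos: [498.9, -270.3, 89.9]
orientation: [-2.196, -2.247, 0.0]
ft_force: [-0.4, -0.7, 0.5]
width: 46.0
grasp_force: 29.9
```

Request:
{"method": "servo_tool", "body": {
  "plan": [
    [1,[0,0,5],0],
    [1,[0,0,15],0],
    [1,[0,0,30],0],
    [1,[0,0,60],0],
    [1,[0,0,90],0],
    [1,[0,0,120],0],
    [1,[0,0,140],0],
    [1,[1,10,150],0],
    [1,[5,35,155],0],
    [1,[9,70,155],-1]
  ]
}}

```text
t: 25.63
ee_pos: [508.6, -200.8, 246.6]
orientation: [2.217, 2.222, 0.002]
ft_force: [1.0, 0.1, -1.1]
width: 46.0
grasp_force: 29.9
```

Request:
{"method": "servo_tool", "body": {
  "plan": [
    [1,[5,38,0],-1],
    [1,[10,76,0],-1],
    [1,[15,114,0],-2],
    [1,[20,152,0],-3],
    [1,[25,190,0],-4],
    [1,[30,228,0],-5],
    [1,[35,266,0],-5],
    [1,[40,304,0],-5],
    [1,[45,340,0],-5],
    [1,[48,365,0],-5]
  ]
}}

```text
t: 26.47
ee_pos: [555.2, 168.3, 244.6]
orientation: [-2.308, -2.13, 0.0]
ft_force: [0.3, -0.7, -1.1]
width: 46.1
grasp_force: 29.9
```

Request:
{"method": "servo_tool", "body": {
  "plan": [
    [1,[0,11,0],0],
    [1,[0,15,0],0],
    [1,[0,15,0],0],
    [1,[0,15,0],0],
    [1,[0,15,0],0]
  ]
}}

```text
t: 26.88
ee_pos: [555.7, 178.4, 244.9]
orientation: [-2.312, -2.127, 0.001]
ft_force: [-0.1, 0.4, -1.2]
width: 45.8
grasp_force: 29.9
```

Request:
{"method": "servo_tool", "body": {
  "plan": [
    [1,[0,0,-20],0],
    [1,[0,0,-55],0],
    [1,[0,0,-90],0],
    [1,[0,0,-120],0],
    [1,[0,0,-143],0],
    [1,[0,0,-157],0],
    [1,[0,0,-164],0],
    [1,[0,0,-167],0],
    [1,[0,0,-167],0],
    [1,[0,0,-167],0]
  ]
}}

```text
t: 27.72
ee_pos: [556.8, 179.5, 79.0]
orientation: [2.311, 2.127, 0.002]
ft_force: [0.1, -0.1, -0.9]
width: 46.1
grasp_force: 29.9
```

Request:
{"method": "servo_tool", "body": {
  "plan": [
    [1,[0,0,-1],0],
    [1,[0,0,-1],0],
    [1,[0,0,-2],0],
    [1,[0,0,-2],0],
    [1,[0,0,-3],0],
    [1,[0,0,-3],0],
    [1,[0,0,-3],0]
  ]
}}

```text
t: 28.3
ee_pos: [556.0, 179.7, 74.9]
orientation: [-2.31, -2.129, 0.0]
ft_force: [-0.2, 0.1, -1.8]
width: 46.1
grasp_force: 29.9
```

Request:
{"method": "servo_tool", "body": {
  "plan": [
    [1,[0,0,-1],0],
    [1,[0,0,-1],0],
    [1,[0,0,-2],0],
    [1,[0,0,-2],0],
    [1,[0,0,-2],0]
  ]
}}

```text
t: 28.72
ee_pos: [556.1, 179.8, 73.9]
orientation: [2.31, 2.129, 0.0]
ft_force: [-3.4, -0.1, 8.8]
width: 45.8
grasp_force: 30.0
```

Request:
{"method": "servo_tool", "body": {
  "plan": [
    [0,[0,0,0],0],
    [0,[0,0,0],0],
    [0,[0,0,0],0],
    [0,[0,0,0],0],
    [0,[0,0,0],0],
    [0,[0,0,0],0],
    [0,[0,0,25],0],
    [0,[0,0,60],0],
    [0,[0,0,100],0],
    [0,[0,0,140],0]
  ]
}}

```text
t: 29.55
ee_pos: [555.3, 179.5, 213.9]
orientation: [-2.31, -2.128, 0.003]
ft_force: [1.4, -0.0, 0.2]
width: 87.8
grasp_force: 0.0
```

Request:
{"method": "servo_tool", "body": {
  "plan": [
    [0,[-5,-40,15],1],
    [0,[-10,-80,25],2],
    [0,[-15,-120,25],4],
    [0,[-20,-160,25],6],
    [0,[-25,-200,25],8],
    [0,[-30,-240,25],10],
    [0,[-35,-280,25],12],
    [0,[-40,-320,25],14],
    [0,[-45,-360,25],16],
    [0,[-50,-400,25],16]
  ]
}}

```text
t: 30.38
ee_pos: [505.3, -222.2, 238.1]
orientation: [1.989, 2.431, 0.0]
ft_force: [0.9, 0.3, -0.2]
width: 87.8
grasp_force: 0.0
```

Request:
{"method": "servo_tool", "body": {
  "plan": [
    [0,[-5,-40,0],0],
    [0,[-10,-80,0],0],
    [0,[-13,-115,0],0],
    [0,[-13,-130,0],0],
    [0,[-13,-130,0],0],
    [0,[-13,-130,0],0],
    [0,[-13,-130,0],0]
  ]
}}

```text
t: 30.97
ee_pos: [493.0, -348.9, 237.7]
orientation: [-1.99, -2.429, -0.001]
ft_force: [-0.8, -0.2, 0.2]
width: 87.8
grasp_force: 0.0
```

Request:
{"method": "servo_tool", "body": {
  "plan": [
    [0,[0,1,-25],0],
    [0,[0,1,-55],0],
    [0,[0,1,-85],0],
    [0,[0,1,-110],0],
    [0,[0,1,-125],0],
    [0,[0,1,-132],0],
    [0,[0,1,-135],0],
    [0,[0,1,-135],0],
    [0,[0,1,-135],0],
    [0,[0,1,-135],0]
  ]
}}

```text
t: 31.8
ee_pos: [493.9, -349.5, 104.4]
orientation: [1.99, 2.428, 0.0]
ft_force: [0.4, -0.1, 0.6]
width: 87.9
grasp_force: 0.0
```

Request:
{"method": "servo_tool", "body": {
  "plan": [
    [1,[0,0,0],0],
    [1,[0,0,0],0],
    [1,[0,0,0],0],
    [1,[0,0,0],0],
    [1,[0,0,0],0],
    [1,[0,0,0],0],
    [1,[0,0,0],0],
    [1,[0,0,0],0],
    [1,[0,0,0],0],
    [1,[0,0,0],0]
  ]
}}

```text
t: 32.63
ee_pos: [493.0, -349.3, 102.9]
orientation: [1.992, 2.43, 0.0]
ft_force: [0.4, 0.7, 0.6]
width: 48.1
grasp_force: 29.7
```

Request:
{"method": "servo_tool", "body": {
  "plan": [
    [1,[0,0,5],0],
    [1,[0,0,15],0],
    [1,[0,0,30],0],
    [1,[0,0,60],0],
    [1,[0,0,90],0],
    [1,[0,0,120],0],
    [1,[0,0,140],0],
    [1,[1,10,150],0],
    [1,[5,35,155],-1],
    [1,[9,70,155],-2]
  ]
}}

```text
t: 33.47
ee_pos: [502.3, -279.9, 259.5]
orientation: [2.036, 2.389, 0.0]
ft_force: [0.1, 1.0, -2.4]
width: 48.3
grasp_force: 29.7
```

Request:
{"method": "servo_tool", "body": {
  "plan": [
    [1,[5,38,0],-1],
    [1,[10,76,0],-3],
    [1,[15,114,0],-5],
    [1,[20,152,0],-7],
    [1,[25,190,0],-9],
    [1,[30,228,0],-11],
    [1,[35,266,0],-13],
    [1,[40,304,0],-14],
    [1,[45,340,0],-14],
    [1,[47,365,0],-14]
  ]
}}

```text
t: 34.3
ee_pos: [548.2, 89.2, 257.6]
orientation: [-2.308, -2.13, 0.0]
ft_force: [0.8, -0.7, -2.8]
width: 47.8
grasp_force: 29.7
```

Request:
{"method": "servo_tool", "body": {
  "plan": [
    [1,[0,11,0],0],
    [1,[0,14,0],0],
    [1,[0,14,0],0],
    [1,[0,14,0],0],
    [1,[0,14,0],0]
  ]
}}

```text
t: 34.72
ee_pos: [548.8, 98.4, 257.8]
orientation: [-2.312, -2.127, 0.001]
ft_force: [-0.3, -0.6, -2.1]
width: 48.1
grasp_force: 29.7
```

Request:
{"method": "servo_tool", "body": {
  "plan": [
    [1,[0,1,-20],0],
    [1,[0,1,-55],0],
    [1,[0,1,-90],0],
    [1,[0,1,-120],0],
    [1,[0,1,-143],0],
    [1,[0,1,-157],0],
    [1,[0,1,-164],0],
    [1,[0,1,-167],0],
    [1,[0,1,-167],0],
    [1,[0,1,-167],0]
  ]
}}

```text
t: 35.55
ee_pos: [549.8, 100.4, 91.9]
orientation: [2.31, 2.127, 0.002]
ft_force: [0.3, -0.3, -2.5]
width: 48.2
grasp_force: 29.7
```

Request:
{"method": "servo_tool", "body": {
  "plan": [
    [1,[0,0,-1],0],
    [1,[0,0,-1],0],
    [1,[0,0,-2],0],
    [1,[0,0,-2],0],
    [1,[0,0,-3],0],
    [1,[0,0,-3],0],
    [1,[0,0,-3],0]
  ]
}}

```text
t: 36.13
ee_pos: [549.0, 100.7, 87.9]
orientation: [-2.31, -2.129, 0.0]
ft_force: [-0.1, -0.8, -1.4]
width: 47.9
grasp_force: 29.7
```

Request:
{"method": "servo_tool", "body": {
  "plan": [
    [1,[0,0,-1],0],
    [1,[0,0,-1],0],
    [1,[0,0,-2],0],
    [1,[0,0,-2],0],
    [1,[0,0,-2],0]
  ]
}}

```text
t: 36.55
ee_pos: [549.4, 100.9, 86.7]
orientation: [2.31, 2.128, 0.001]
ft_force: [-2.2, -0.0, 5.8]
width: 47.6
grasp_force: 29.8
```

Contact again. Release, rise clear, and check with a picture.

Request:
{"method": "servo_tool", "body": {
  "plan": [
    [0,[0,0,0],0],
    [0,[0,0,0],0],
    [0,[0,0,0],0],
    [0,[0,0,0],0],
    [0,[0,0,0],0],
    [0,[0,0,0],0],
    [0,[0,0,25],0],
    [0,[0,0,60],0],
    [0,[0,0,100],0],
    [0,[0,0,140],0]
  ]
}}

```text
t: 37.38
ee_pos: [548.3, 100.6, 226.9]
orientation: [-2.31, -2.128, 0.002]
ft_force: [0.8, -0.4, 0.4]
width: 88.0
grasp_force: 0.0
```

Request:
{"method": "servo_tool", "body": {
  "plan": [
    [0,[0,0,40],0],
    [0,[0,0,80],0],
    [0,[0,40,100],0],
    [0,[0,80,100],0],
    [0,[0,80,100],0],
    [0,[0,80,100],0],
    [0,[0,80,100],0],
    [0,[0,80,100],0]
  ]
}}

```text
t: 38.05
ee_pos: [548.6, 179.7, 325.1]
orientation: [-2.311, -2.128, 0.003]
ft_force: [-0.1, -1.2, 0.3]
width: 87.7
grasp_force: 0.0
```

```bash
python3 snap.py f1; python3 - <<'E'
from h import *
c=cam('side');im=ctrl.get_image('side'); 
w=cv2.imread('pics/f1.png')
cv2.imwrite('pics/f.png',np.hstack([cv2.resize(im,(400,300)),cv2.resize(w,(400,300))]))
u=np.array([.0894,.996]);v=np.array([.996,-.0894])
E
```

```text
38.05 [548.6 179.7 325.1]
```

View pics/f.png

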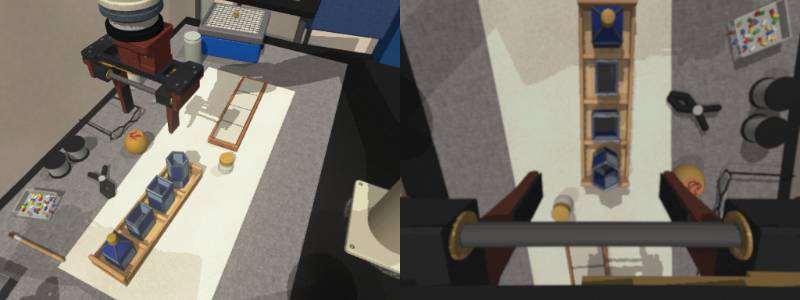

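The picture shows all four lanterns upright, one per bay, in the order roofed, oblong, square, hex (wrist view at (605,25), (606,77), (606,124), (605,168)). The jar is in its place, and the gripper is clear and touching nothing.

```bash
python3 -c "
from workcell import ctrl
print(ctrl.close_job())"
```

```text
the job is handed in; nothing more can be done
None
```

All four lanterns stand upright in the carrying rack in their original left-to-right order (roofed, oblong, square, hex), each set down on its bay floor; the flux jar was left where it stood, and the job was handed in at about 38 s.

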